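# Hang a rinsed air filter on the empty branch of a drying tree

## Task

Gently turn the drying tree, without spinning it, until the empty branch points to the robot's side of the bench. Then take the rinsed air filter from the draining easel and hang it on that branch by the eye in its green pull tab, lowering it until the branch carries it and letting go, so that it hangs straight and still with its branch still on the robot's side. Do not drop the filter or press hard on the tree, and leave the tools and other things on the bench where they are.

Things in the scene. Friction and masses are not known exactly. Their poses are not given: they have to be found in the camera images.
- stand: Drying tree: steel drip dish, 250 mm across, 18 mm high, black post; origin on the bench under the post axis. Its head has four level round branches 10 mm thick, 90 degrees apart, all at one height: axes anywhere from 225 to 265 mm above the bench. No reading gives that height: feel for a branch from above or look. Black hub 56 mm across, up to 20 mm above the axes.
- head (a joint): Angle (rad) of the tree's head, growing counter-clockwise from above; it turns without end, stays where left, friction about 0.06 N m. At 0 or any full turn the empty branch points along -x, the robot's side. Branches run straight to 134 mm from the post axis; their ends turn up to 142 mm out, top 14 mm above the branch axis. Starts 1 rad or more from there.
- clamp (a point): Centre of the black clamp collar's top on the post, 140 mm above the bench. The three occupied branches, at 90, 180 and 270 degrees from the empty one, each carry a grey filter exactly like the loose one, 75 mm from the post axis, flat across the branch, swinging freely about it: tab to 43 mm above the branch axis, frame to 145 mm below.
- filter_grip (a point): Centre of the solid part of the loose filter's green pull tab: 44 mm wide (along its y), 12 thick (x), 36 high (z, up the filter). Below it a grey mesh frame 100 x 12 x 120 mm; 188 mm high in all, this point 169 above the lower edge; 0.14 to 0.25 kg. It leans on the easel, top tilted 0.4 rad towards the robot; draw it out along its z.
- filter_eye (a point): Centre of the filter's eye, 34 mm below filter_grip, 135 above the lower edge: a hole along x through the tab, 26 mm wide, from 15 mm below this point (frame's top) to 9 mm above it at the sides, rising like a roof to 16 mm above in the middle. When the filter hangs, the branch axis lies 10 mm above this point.
- easel: Draining easel holding the loose filter: blue tray 150 x 130 mm, white sloping bars and low side cheeks, 125 mm high, fixed; origin under the tray's centre. The filter leans to its -x side, which faces the robot within 0.3 rad; the tab stands clear above it. Tree and easel may stand either way round, left or right.
- screwdriver: Screwdriver, 190 mm, lying flat near the robot; a bystander, not to be moved.
- brush: Brush, 170 mm, lying flat; a bystander, not to be moved.
- cleaner: White bottle 64 mm across, 170 mm high; a bystander, not to be moved. Origin under its centre.
- meter: Yellow handheld meter 150 x 78 x 32 mm lying flat; a bystander, not to be moved. Origin under its centre.
- screw_tray: Grey divided tray 80 x 120 x 24 mm; a bystander, not to be moved. Origin under its centre.
- reference_block: White block 75 x 95 x 60 mm; a bystander, not to be moved. Origin under its centre.
- mug: Blue mug 80 mm across, 92 mm high; a bystander, not to be moved. Origin under its centre.

How it is judged:
By the outcome, as a careful person would: the job done as asked, in the order asked, and still so for the second after the job is handed in, with the robot touching nothing.
It also fails if it takes over 72 s, if anything falls off the work surface, if the arm or the gripper's body presses on something with over 40 N, if the wrist force passes 120 N, or if a joint passes its speed limit or range.

## Robot

A 7-joint arm with a two-finger parallel gripper is mounted at the origin on the work surface. World frame = base frame: x ahead of the robot, y to its left, z up, the work surface at z = 0. Lengths are in m, angles in rad, forces in N, time in s.
With the tool pointing down it reaches from about 0.35 to 0.9 m from the base axis. Payload 8.1 kg.
Tool frame: the origin (TCP) lies at the very end of the fingers, on their centre line; the grasp point (between the pads) lies manip.tcp_to_grasp behind it (manip.tcp_to_grasp is the distance from the TCP to the grasp point, in m); z points along the fingers, y is the line along which they close (so a half turn about z gives the same grasp; the last joint's range is limited). The gripper opens to 85 mm and grips with 20 to 120 N. Pads are 22 mm wide; open, the fingers measure 114 mm over their backs; the gripper's body (76 mm by 85 mm) begins 54 mm behind the grasp point. The pads swing forward as they close: fully open they stand 13 mm farther back than shut.
Start: joints at [1.241, 0.434, 0.025, 1.573, -0.012, 1.134, -0.075], TCP at [0.141, -0.609, 0.231] pointing down, gripper open.
Joint ranges: [-2.62, 2.62], [-0.44, 2.09], [-1.27, 1.32], [0.08, 2.57], [-1.32, 4.46], [0.12, 2], [-2.74, 2.74]. Speed limits (rad/s): [2.22, 2.22, 3.01, 3.01, 3.14, 3.14, 3.14].

## Interface

Orientations are given as a unit quaternion [x, y, z, w].
In Python, from rig import manip, read_camera, camera_info, finder gives the robot as it stands. The module is installed in compiled form; this text tells all that it offers.
- The arm moves only by the tool jog_arm, never from a script. Its argument "increments" is a list of rows, each a list of 5 numbers: the shift along the tool's x, y, z in m, then the turn about the tool's z in degrees, then the finger opening in m, from 0 to 0.0854. A call has exactly 8 rows; each row shifts and turns the commanded pose from where the row before left it, along the tool's axes as they then stand; what a row does not reach is not made up. A row lasts 1/8 s, in which the tool goes at most 62.5 mm and 10.7 degrees, less where a joint would pass 70% of its speed; a pose out of reach is approached as far as the arm can. A call with a gripper value outside its range is refused whole. The fingers move at their own pace and stop on an object; "squeeze" is the grip in N (left out, the last holds). Time passes only in rows, so rows that do not move let the fingers close, or fill a call up. It gives the time, the measured TCP pose, the force, the opening and the grip force at its end, in the units of the state.
- manip.sense(): the state, without advancing time (a new reading comes with each control period).
- read_camera(name): name is "side" or "top"; returns the picture (400x640x3 uint8, blue, green, red); there is no depth.
- camera_info(name): a dict with "intrinsics" (3x3 intrinsics, pixels), "k1" (the pictures are not rectified: a ray, as slopes to the right and down, at radius r is drawn at 1 + k1 r^2 times it, then the intrinsics apply), "R" (3x3) and "t" (3): a world point X has camera coordinates R X + t. Camera axes: x right, y down, z forward; pixel columns grow to the right and rows downward; lengths in m; the calibration is good to about 2 mm. A picture is of the moment at which its call begins. camera_info takes no time and is no camera call.
- manip.hand_in(): hands the job in; it is judged then, once.
Trained networks look in the newest picture that a camera, given by its name, has taken for a name from the list of things; names that differ only in an ending like _2 or _b are one class to them, and where a whole thing is asked for, a point or a joint stands for the part that bears it (a point fixed in the world has none). Each returns a list of dicts, best first, with "confidence" (0 to 1); they miss things now and then, are a little off and sometimes report something else, mostly with a low value. They report only what shows in the picture. A call takes as long as a camera call.
- finder.regions_of(query, camera): "pixels" (400x640 bool, what is visible of it) and "rect" ([left, top, right, bottom] in pixels, round what is visible of it).
- finder.place_of(query, camera): "centre" ([column, row] in pixels: a listed point, or the origin of a listed thing).
The state is a dict: "time": time; "joint_positions": joint angles; "joint_velocities": joint speeds; "joint_torque": joint torques, N m; "position": TCP position; "tcp_rot": TCP orientation; "force": force on the tool from outside, world axes, zero at the start; "ft_torque": the same for the moment, N m; "width": finger opening in m; "grasp_force": force on a finger pad.
Only numpy, scipy, OpenCV 4.12 (cv2) and the standard library are available. Lean on these libraries where they do the work, as an engineer would, in place of code of your own. Each camera call takes 0.05 s, during which the arm holds its last target. There are 200 camera calls.

## Working session

There is one attempt and no reset: what is moved stays moved. The work goes in short steps, Python scripts to look and compute and a tool call to move; the robot and the scene stay as the last step left them, time stands still between calls to the robot, and variables do not carry over. Pictures are saved under pics/ and viewed, at most 10 in all, crops included, and the job is handed in when it is done.

Besides the shell and the picture viewer there is one more tool, called after "Call:" as name(argument=value, ...) on one line, values as JSON. jog_arm: Moves the arm, as the interface text tells. Its arguments: {"type":"object","properties":{"increments":{"type":"array"},"squeeze":{"type":"number"}},"required":["increments"]}

```bash
ls; mkdir -p pics; cat > h.py <<'E'
import numpy as np, cv2
from rig import manip, read_camera, camera_info, finder
from scipy.spatial.transform import Rotation as Ro
def proj(X,cam):
    c=camera_info(cam);p=np.atleast_2d(X)@np.array(c["R"]).T+np.array(c["t"])
    s=p[:,:2]/p[:,2:];r2=(s**2).sum(1,keepdims=True);s=s*(1+c["k1"]*r2)
    K=np.array(c["intrinsics"]);return s@K[:2,:2].T+K[:2,2]
def ray(px,cam):
    c=camera_info(cam);K=np.array(c["intrinsics"]);d=np.linalg.solve(K[:2,:2],np.array(px,float)-K[:2,2])
    s=d.copy()
    for _ in range(20): s=d/(1+c["k1"]*(s@s))
    R=np.array(c["R"]);return -R.T@np.array(c["t"]),R.T@np.r_[s,1]
def onz(px,cam,z):
    o,d=ray(px,cam);return o+d*(z-o[2])/d[2]
def tri(p1,p2):
    o1,d1=ray(p1,"side");o2,d2=ray(p2,"top")
    a=np.linalg.lstsq(np.c_[d1,-d2],o2-o1,rcond=None)[0]
    A,B=o1+a[0]*d1,o2+a[1]*d2;return (A+B)/2,np.linalg.norm(A-B)
E
python3 - <<'E'
from h import *
print(manip.tcp_to_grasp); s=manip.sense(); print(s["position"],s["tcp_rot"],s["time"])
print(Ro.from_quat(s["tcp_rot"]).as_matrix().round(3))
for c in("side","top"):
    cv2.imwrite(f"pics/{c}0.png",read_camera(c)); i=camera_info(c); print(c,(-np.array(i["R"]).T@i["t"]).round(3),np.array(i["R"])[2].round(3))
P={}
for n in["stand","clamp","filter_grip","filter_eye","easel","screwdriver","brush","cleaner","meter","screw_tray","reference_block","mug"]:
    for c in("side","top"):
        r=finder.place_of(n,c)[:2]; P[n,c]=r
        print(n,c,[(np.round(q["centre"]),round(q["confidence"],2),onz(q["centre"],c,{"clamp":.14}.get(n,0)).round(3)) for q in r])
    if P[n,"side"] and P[n,"top"]: print("  tri",tri(P[n,"side"][0]["centre"],P[n,"top"][0]["centre"]))
E
```

```text
pics
0.0187
[ 0.14035625 -0.6085155   0.23051285] [ 9.93581893e-01  1.13112267e-01 -1.63653007e-04 -7.80792317e-04] 0.0
[[ 0.974  0.225 -0.001]
 [ 0.225 -0.974  0.002]
 [-0.    -0.002 -1.   ]]
side [ 0.371 -1.042  0.78 ] [ 0.183  0.843 -0.506]
top [0.377 0.023 1.433] [ 0.18  -0.011 -0.984]
stand side [(array([344., 291.]), 0.88, array([ 0.617, -0.187,  0.   ]))]
stand top [(array([382., 219.]), 0.92, array([ 0.611, -0.187,  0.   ]))]
  tri (array([ 6.14256462e-01, -1.87534687e-01, -3.70480775e-05]), np.float64(0.005602032663542135))
clamp side [(array([347., 251.]), 0.66, array([ 0.616, -0.202,  0.14 ]))]
clamp top [(array([391., 212.]), 0.55, array([ 0.61 , -0.193,  0.14 ]))]
  tri (array([ 0.61472168, -0.19441948,  0.13413413]), np.float64(0.007196891388872474))
filter_grip side [(array([329., 170.]), 0.56, array([0.74 , 0.527, 0.   ])), (array([347., 253.]), 0.22, array([ 0.669, -0.028,  0.   ]))]
filter_grip top [(array([265., 198.]), 0.96, array([0.674, 0.177, 0.   ]))]
  tri (array([0.64468466, 0.15656138, 0.18323483]), np.float64(0.016803931244015247))
filter_eye side [(array(
[... 1559 characters left out ...]
, 0.   ]))]
  tri (array([ 0.79113049, -0.02199363,  0.00435471]), np.float64(0.020862514973370286))
reference_block side [(array([370., 356.]), 0.95, array([ 0.621, -0.409,  0.   ])), (array([345., 290.]), 0.49, array([ 0.623, -0.182,  0.   ]))]
reference_block top [(array([454., 218.]), 0.82, array([ 0.617, -0.415,  0.   ]))]
  tri (array([ 0.61791537, -0.41349074,  0.0057009 ]), np.float64(0.0032056764735437955))
mug side [(array([317., 186.]), 0.79, array([0.666, 0.405, 0.   ]))]
mug top [(array([199., 198.]), 0.64, array([0.67 , 0.384, 0.   ])), (array([318., 286.]), 0.3, array([0.403, 0.008, 0.   ]))]
  tri (array([0.66437104, 0.38038565, 0.01355507]), np.float64(0.006530606016070037))
```

```bash
python3 - <<'E'
import cv2
a=cv2.imread("pics/side0.png")[130:330,220:460]; cv2.imwrite("pics/sc.png",cv2.resize(a,None,fx=3.3,fy=3,interpolation=cv2.INTER_CUBIC))
a=cv2.imread("pics/top0.png")[120:320,230:480]; cv2.imwrite("pics/tc.png",cv2.resize(a,None,fx=3,fy=3,interpolation=cv2.INTER_CUBIC))
E
```

```text
(no output)
```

View pics/sc.png

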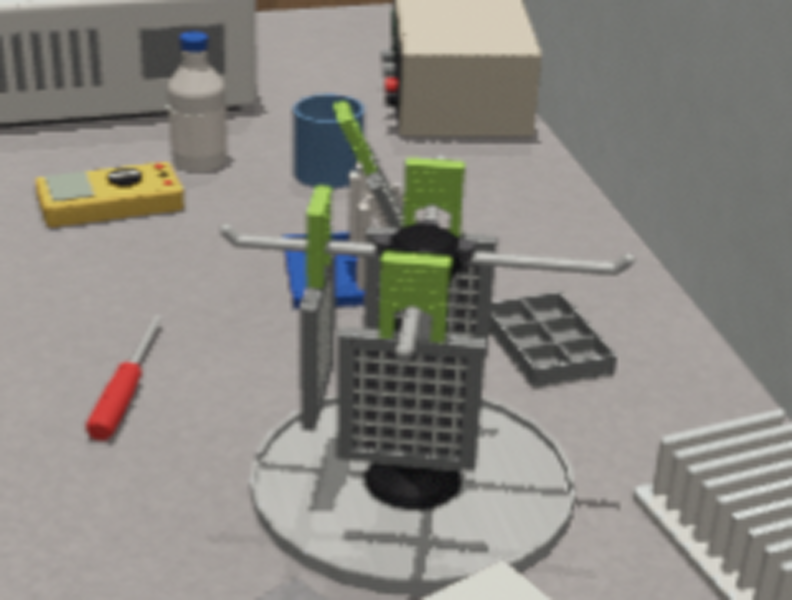

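View pics/tc.png

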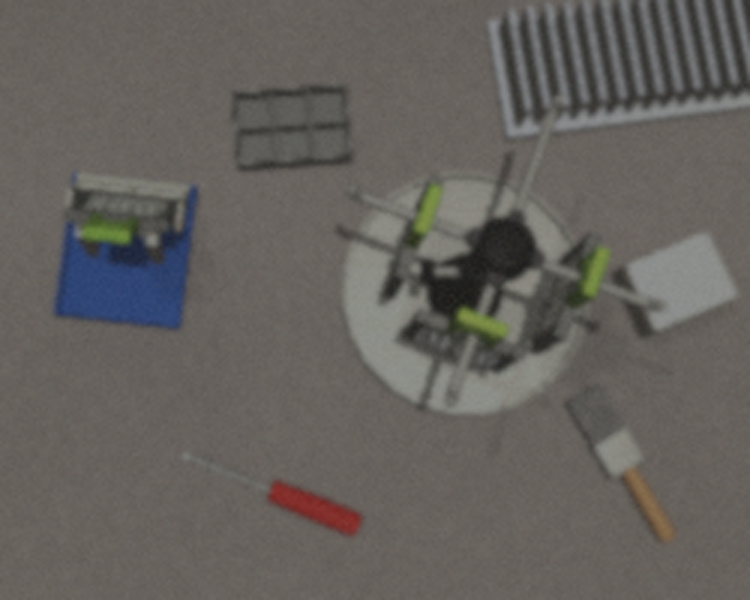

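The side view shows the tree at about px (345,210) and the empty branch ending at (409,218). It also shows the loose filter's tab at about (327,175). In the top view the hub is at (398,202) and the empty branch points away from the robot to (416,155). The branch ends are clear, so I'll fit the pose from them, and get the tab and easel yaw from colour.

```bash
python3 - <<'E'
from h import *
from scipy.optimize import least_squares
T=[(415.7,155),(450,221),(381.7,253.3),(347.7,183.3)]; S=[(409.4,217.7),None,None,(289.1,208.3)]
# order: empty, then CW order -> angles phi, phi-90, ...
T={0:T[0],1:T[1],2:T[2],3:T[3]}; S={0:(409.4,217.7),1:(344.2,238),2:(289.1,208.3)}
def f(p):
    x,y,h,a=p;r=[]
    for d,c in((T,"top"),(S,"side")):
        for k,v in d.items():
            q=a-k*np.pi/2; r+=list(proj([x+.14*np.cos(q),y+.14*np.sin(q),h+.009],c)[0]-v)
    return r
s=least_squares(f,[.614,-.19,.245,-.3],loss="soft_l1");print(s.x.round(4),np.round(s.fun,1))
i=cv2.imread("pics/top0.png")
hsv=lambda im:cv2.inRange(cv2.cvtColor(im,cv2.COLOR_BGR2HSV),(30,90,60),(55,255,255))
for c,(u0,v0,u1,v1) in(("top",(240,180,290,215)),("side",(310,155,345,190))):
    m=hsv(cv2.imread(f"pics/{c}0.png"));k=np.zeros_like(m);k[v0:v1,u0:u1]=m[v0:v1,u0:u1]
    pts=cv2.findNonZero(k);R=cv2.minAreaRect(pts);print(c,len(pts),pts.mean((0,1)),R)
    b=cv2.boxPoints(R)
    print([onz(q,c,.17).round(3).tolist() for q in b] if c=="top" else b.round(1).tolist())
# model: tab box corners predicted for a candidate, fit x,y,yaw,z
def tab(p):
    x,y,z,w=p;M=Ro.from_euler("z",w).as_matrix()@Ro.from_euler("y",-.4).as_matrix()
    return np.array([x,y,z])+np.array([(a,b,c) for a in(-.006,.006) for b in(-.022,.022) for c in(-.018,.018)])@M.T
m={c:None for c in("top","side")}
ms={}
for c,(u0,v0,u1,v1) in(("top",(240,180,290,215)),("side",(310,155,345,190))):
    m=hsv(cv2.imread(f"pics/{c}0.png"));k=np.zeros_like(m);k[v0:v1,u0:u1]=m[v0:v1,u0:u1];ms[c]=k
def cost(p):
    t=0
    for c in ms:
        q=cv2.convexHull(((proj(tab(p),c)*16).round()).astype(np.int32))
        z=np.zeros_like(ms[c]);cv2.fillConvexPoly(z,q,255,shift=4)
        t+=np.count_nonzero(z!=ms[c])
    return t
from scipy.optimize import differential_evolution as de
r=de(cost,[(.59,.68),(.12,.19),(.14,.2),(-.4,.4)],seed=1,popsize=25,maxiter=80);print(r.x.round(4),r.fun,[np.count_nonzero(v) for v in ms.values()])
E
```

```text
[ 0.6166 -0.1966  0.2381 -0.3399] [-0.2 -1.6 -0.  -0.6 -0.1 -0.8  0.5  0.3 -0.2 -0.6 -1.6  9.7 -0.4 -0.3]
top 117 [265.88034188 196.37606838] ((266.5, 196.0), (17.0, 8.0), 0.0)
[[0.632, 0.179, 0.17], [0.654, 0.179, 0.17], [0.655, 0.132, 0.17], [0.632, 0.132, 0.17]]
side 123 [328.79674797 175.89430894] ((330.7500305175781, 178.25), (33.941123962402344, 12.020814895629883), 45.0)
[[314.5, 170.5], [323.0, 162.0], [347.0, 186.0], [338.5, 194.5]]Traceback (most recent call last):
  File "<stdin>", line 36, in <module>
    return fun(*args, **kwargs)
    ret = solver.solve()
    next(self)
    ~~~~^^^^^^
    energy = self.func(parameters)
    return self.f(x, *self.args)
           ~~~~~~^^^^^^^^^^^^^^^
  File "<stdin>", line 31, in cost
  File "h.py", line 5, in proj
    c=camera_info(cam);p=np.atleast_2d(X)@np.array(c["R"]).T+np.array(c["t"])
ValueError: time passes only in moves, steps and waits
```

```bash
sed -i 's/^def proj/import functools\n_ci=functools.lru_cache(camera_info)\ndef proj/; s/c=camera_info(/c=_ci(/' h.py; cat > fit.py <<'E'
from h import *
from scipy.optimize import least_squares, differential_evolution as de
hsv=lambda im:cv2.inRange(cv2.cvtColor(im,cv2.COLOR_BGR2HSV),(30,90,60),(55,255,255))
def tabc(p,tilt=.4):
    x,y,z,w=p;M=Ro.from_euler("z",w).as_matrix()@Ro.from_euler("y",-tilt).as_matrix()
    return np.array([x,y,z])+np.array([(a,b,c) for a in(-.006,.006) for b in(-.022,.022) for c in(-.018,.018)])@M.T
def fittab(ims,boxes,bounds):
    ms={}
    for c,(u0,v0,u1,v1) in boxes.items():
        m=hsv(ims[c]);k=np.zeros_like(m);k[v0:v1,u0:u1]=m[v0:v1,u0:u1];ms[c]=cv2.GaussianBlur(k.astype(np.float32),(0,0),1)
    def cost(p):
        t=0
        for c in ms:
            z=np.zeros(ms[c].shape,np.uint8);cv2.fillConvexPoly(z,cv2.convexHull((proj(tabc(p),c)*16).round().astype(np.int32)),255,shift=4)
            t+=np.abs(cv2.GaussianBlur(z.astype(np.float32),(0,0),1)-ms[c]).sum()/255
        return t
    return de(cost,bounds,seed=1,popsize=12,maxiter=40,polish=False)
E
timeout 300 python3 - <<'E'
from fit import *
ims={c:cv2.imread(f"pics/{c}0.png") for c in("top","side")}
r=fittab(ims,{"top":(240,180,290,215),"side":(310,155,338,190)},[(.59,.68),(.12,.19),(.14,.2),(-.4,.4)]);print(r.x.round(4),r.fun)
T={0:(415.7,155),1:(450,221),2:(381.7,253.3),3:(347.7,183.3)}; S={0:(409.4,217.7),2:(289.1,208.3)}
def f(p):
    x,y,h,a=p;r=[]
    for d,c in((T,"top"),(S,"side")):
        for k,v in d.items():
            q=a-k*np.pi/2; r+=list(proj([x+.14*np.cos(q),y+.14*np.sin(q),h+.009],c)[0]-v)
    return r
s=least_squares(f,[.614,-.19,.245,-.3]);print(s.x.round(4),np.round(s.fun,1))
cx,cy,h,a=s.x; r=.11; g=np.array([cx+r*np.cos(a),cy+r*np.sin(a)])
st=manip.sense();M=Ro.from_quat(st["tcp_rot"]).as_matrix()
print("target",g,"tool delta",(M.T@(np.r_[g,.33]-st["position"])).round(4))
print("turn deg", np.degrees(np.arctan2(M[1,1],M[0,1])-(a+np.pi/2)))
E
```

```text
[ 0.6409  0.1535  0.1807 -0.0079] 56.75324249267578
[ 0.6159 -0.1968  0.2369 -0.3452] [ 0.1 -1.1 -0.2 -0.  -0.4 -0.6  0.7  0.4 -0.5  0.1 -0.7  0.1]
target [ 0.71942619 -0.23400537] tool delta [ 0.6484 -0.2353 -0.0987]
turn deg -147.23375625107002
```

Call:
jog_arm(increments=[[0,0,-0.05,0,0.04],[0.03,-0.01,-0.05,0,0.04],[0.04,-0.0145,0,0,0.04],[0.04,-0.0145,0,0,0.04],[0.04,-0.0145,0,0,0.04],[0.04,-0.0145,0,0,0.04],[0.04,-0.0145,0,0,0.04],[0.04,-0.0145,0,0,0.04]])

```text
time: 2.3
position: [0.3828, -0.4529, 0.3314]
tcp_rot: [0.994, 0.113, 0.0, 0.0]
force: [0.0, -0.9, 0.0]
width: 0.04
grasp_force: 0.0
```

Call:
jog_arm(increments=[[0.048,-0.0175,0,0,0.04],[0.048,-0.0175,0,0,0.04],[0.048,-0.0175,0,0,0.04],[0.048,-0.0175,0,0,0.04],[0.048,-0.0175,0,0,0.04],[0.048,-0.0175,0,0,0.04],[0.048,-0.0175,0,0,0.04],[0.042,-0.0155,0,0,0.04]])

```text
time: 3.3
position: [0.7205, -0.2329, 0.331]
tcp_rot: [0.994, 0.113, -0.0, -0.0]
force: [0.6, -0.3, 0.1]
width: 0.0398
grasp_force: 0.0
```

Call:
jog_arm(increments=[[0,0,0,-10,0.04],[0,0,0,-10,0.04],[0,0,0,-10,0.04],[0,0,0,-10,0.04],[0,0,0,-10,0.04],[0,0,0,-10,0.04],[0,0,0,-10,0.04],[0,0,0,-10,0.04]])

```text
time: 4.3
position: [0.7191, -0.2345, 0.3311]
tcp_rot: [0.686, 0.727, -0.0, -0.0]
force: [0.2, -0.2, -1.4]
width: 0.0402
grasp_force: 0.0
```

Call:
jog_arm(increments=[[0,0,0,-10,0.04],[0,0,0,-10,0.04],[0,0,0,-10,0.04],[0,0,0,-10,0.04],[0,0,0,-10,0.04],[0,0,0,-10,0.04],[0,0,0,-7,0.04],[0,0,0,0,0.04]])

```text
time: 5.3
position: [0.7191, -0.2346, 0.3311]
tcp_rot: [0.174, 0.985, 0.0, -0.0]
force: [-0.3, -0.6, 0.0]
width: 0.0397
grasp_force: 0.0
```

```bash
cat > st.py <<'E'
from h import *
def rep(target,yaz=None):
    st=manip.sense();M=Ro.from_quat(st["tcp_rot"]).as_matrix()
    print("t",st["time"],"pos",np.round(st["position"],4),"F",np.round(st["force"],1),"w",st["width"],"j",np.round(st["joint_positions"],2))
    ya=np.arctan2(M[1,1],M[0,1]); print("delta",(M.T@(np.array(target)-st["position"])).round(4),"yaz",round(ya,4), "turn",None if yaz is None else round(np.degrees(ya-yaz),1))
E
python3 - <<'E'
from st import *
rep([.7194,-.2340,.22],-.3452+np.pi/2)
cv2.imwrite("pics/side1.png",cv2.resize(read_camera("side")[100:320,220:460],None,fx=3,fy=2.7))
E
```

```text
t 5.3 pos [ 0.7191 -0.2346  0.3311] F [-0.3 -0.6  0. ] w 0.039749246326595586 j [ 0.54  0.7  -0.66  0.96  0.41  1.59  1.23]
delta [-0.0002  0.0006  0.1111] yaz 1.2205 turn -0.3
```

Call:
jog_arm(increments=[[0,0,0.02,0,0.04],[0,0,0.02,0,0.04],[0,0,0.02,0,0.04],[0,0,0.015,0,0.04],[0,0,0.014,0,0.04],[0,0,0.014,0,0.04],[0,0,0.014,0,0.04],[0,0,0,0,0.028]])

```text
time: 6.35
position: [0.7184, -0.2344, 0.2127]
tcp_rot: [0.174, 0.985, -0.0, -0.001]
force: [0.0, 0.3, 0.4]
width: 0.0281
grasp_force: 0.0
```

```bash
python3 - <<'E'
from st import *
rep([.7194,-.2340,.214],-.3452+np.pi/2)
a=read_camera("side")[140:300,250:450];b=read_camera("top")[120:280,310:510]
cv2.imwrite("pics/v1.png",cv2.resize(np.hstack([a,b]),None,fx=2,fy=3))
E
```

```text
t 6.35 pos [ 0.7184 -0.2344  0.2127] F [0.  0.3 0.4] w 0.028101006291529358 j [ 0.57  0.76 -0.66  1.17  0.44  1.36  1.18]
delta [-0.0007  0.0007 -0.0013] yaz 1.2215 turn -0.2
```

View pics/v1.png

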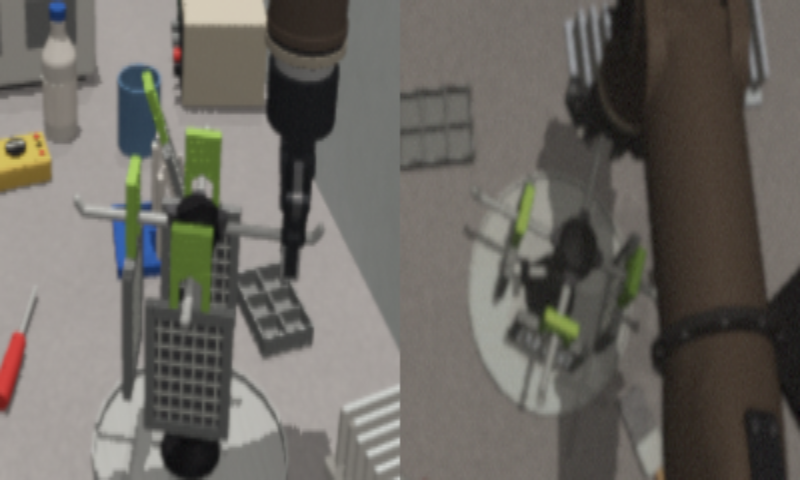

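The fingers straddle the empty branch at about (395,220) in the side view, with nothing else touching. I'll start the slow clockwise sweep.

Call:
jog_arm(increments=[[0,0,0,0,0.02],[0,-0.0038,0,2,0.018],[0.0002,-0.0058,0,3,0.018],[0.0003,-0.0077,0,4,0.018],[0.0003,-0.0077,0,4,0.018],[0.0003,-0.0077,0,4,0.018],[0.0003,-0.0077,0,4,0.018],[0.0003,-0.0077,0,4,0.018]])

```text
time: 7.45
position: [0.6933, -0.2747, 0.2147]
tcp_rot: [0.384, 0.923, 0.0, 0.0]
force: [0.8, 1.4, -0.1]
width: 0.0179
grasp_force: 0.3
```

```bash
cat > arc.py <<'E'
from st import *
C=np.array([.6159,-.1968])
def arc():
    st=manip.sense();M=Ro.from_quat(st["tcp_rot"]).as_matrix();d=np.array(st["position"])[:2]-C
    print("r",np.hypot(*d).round(4),"az",np.degrees(np.arctan2(d[1],d[0])).round(2),"xaz-180",(np.degrees(np.arctan2(M[1,0],M[0,0]))-180).round(2),"F",np.round(st["force"],1),"z",st["position"][2],"w",st["width"],"j",np.round(st["joint_positions"],2),st["time"])
E
python3 -c "
from arc import *
arc()"
```

```text
r 0.1098 az -45.21 xaz-180 -45.22 F [ 0.8  1.4 -0.1] z 0.21471969071141866 w 0.017944851572864316 j [ 0.6   0.72 -0.57  1.21  0.37  1.32  0.84] 7.45
```

Call:
jog_arm(increments=[[0.0003,-0.0077,0,4,0.018],[0.0003,-0.0077,0,4,0.018],[0.0003,-0.0077,0,4,0.018],[0.0003,-0.0077,0,4,0.018],[0.0003,-0.0077,0,4,0.018],[0.0003,-0.0077,0,4,0.018],[0.0003,-0.0077,0,4,0.018],[0.0003,-0.0077,0,4,0.018]])

```text
time: 8.45
position: [0.6399, -0.304, 0.2147]
tcp_rot: [0.624, 0.781, 0.0, 0.0]
force: [-0.7, 0.9, 0.4]
width: 0.018
grasp_force: 0.3
```

Call:
jog_arm(increments=[[0.0003,-0.0077,0,4,0.018],[0.0003,-0.0077,0,4,0.018],[0.0003,-0.0077,0,4,0.018],[0.0003,-0.0077,0,4,0.018],[0.0003,-0.0077,0,4,0.018],[0.0003,-0.0077,0,4,0.018],[0.0003,-0.0077,0,4,0.018],[0.0003,-0.0077,0,4,0.018]])

```text
time: 9.45
position: [0.5792, -0.3005, 0.2148]
tcp_rot: [0.815, 0.579, 0.0, 0.0]
force: [1.3, 1.0, 0.7]
width: 0.0179
grasp_force: 0.3
```

```bash
python3 -c "
from arc import *
arc()
a=read_camera('side')[140:300,250:450]
cv2.imwrite('pics/v2.png',cv2.resize(a,None,fx=3,fy=3))"
```

```text
r 0.11 az -109.46 xaz-180 -109.23 F [1.3 1.  0.7] z 0.21482643597901396 w 0.017911256933781122 j [ 0.62  0.52 -0.34  1.5   0.18  1.15 -0.09] 9.45
```

View pics/v2.png

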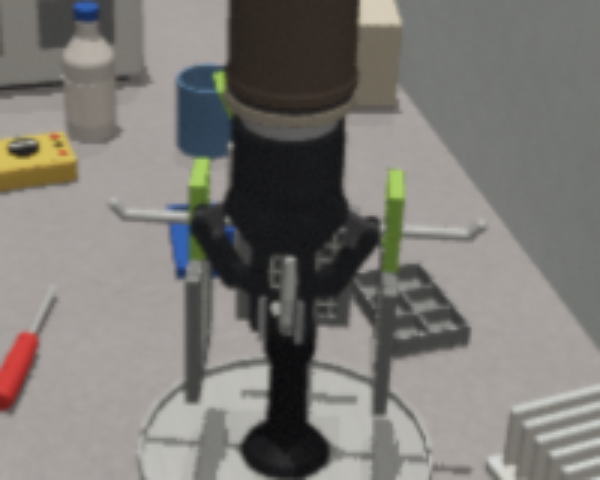

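The head follows the fingers, with the empty branch between them at about (346,235), and the filters stay clear. I'll continue.

Call:
jog_arm(increments=[[0.0003,-0.0077,0,4,0.018],[0.0003,-0.0077,0,4,0.018],[0.0003,-0.0077,0,4,0.018],[0.0003,-0.0077,0,4,0.018],[0.0003,-0.0077,0,4,0.018],[0.0003,-0.0077,0,4,0.018],[0.0003,-0.0077,0,4,0.018],[0.0003,-0.0077,0,4,0.018]])

```text
time: 10.5
position: [0.5296, -0.2656, 0.2148]
tcp_rot: [0.943, 0.333, 0.0, 0.0]
force: [0.6, 0.0, 0.3]
width: 0.0183
grasp_force: 0.3
```

Call:
jog_arm(increments=[[0.0003,-0.0077,0,4,0.018],[0.0003,-0.0077,0,4,0.018],[0.0003,-0.0077,0,4,0.018],[0.0003,-0.0077,0,4,0.018],[0.0003,-0.0077,0,4,0.018],[0.0003,-0.0077,0,4,0.018],[0.0002,-0.0058,0,3,0.018],[0.0001,-0.0038,0,2,0.018]])

```text
time: 11.5
position: [0.507, -0.215, 0.2147]
tcp_rot: [0.996, 0.086, 0.0, 0.0]
force: [-1.1, -0.9, -0.4]
width: 0.0179
grasp_force: 0.3
```

Call:
jog_arm(increments=[[0.0001,-0.0038,0,2,0.018],[0.0001,-0.0038,0,2,0.017],[0.0001,-0.0038,0,2,0.016],[0,-0.0029,0,1.5,0.015],[0,-0.0019,0,1,0.014],[0,-0.001,0,0.5,0.013],[0,0,0,0,0.0125],[0,0,0,0,0.012]])

```text
time: 12.5
position: [0.5052, -0.1978, 0.2143]
tcp_rot: [1.0, 0.009, -0.0, 0.0]
force: [0.2, 0.5, -0.5]
width: 0.0121
grasp_force: 0.0
```

```bash
python3 -c "
from arc import *
arc()"
```

```text
r 0.1107 az -179.47 xaz-180 -179.0 F [ 0.2  0.5 -0.5] z 0.21429527660965253 w 0.012094975477137065 j [ 0.37  0.32 -0.12  1.79  0.05  1.03 -1.32] 12.5
```

Call:
jog_arm(increments=[[0,0,0,0,0.025],[0,0,0,0,0.04],[0,0,-0.02,0,0.04],[0,0,-0.025,0,0.04],[0,0,-0.025,0,0.04],[0,0,-0.025,0,0.04],[0,0,-0.025,0,0.04],[-0.02,0,0,0,0.04]])

```text
time: 13.5
position: [0.4867, -0.198, 0.336]
tcp_rot: [1.0, 0.009, 0.002, 0.0]
force: [-1.2, -0.9, -0.4]
width: 0.0402
grasp_force: 0.0
```

Call:
jog_arm(increments=[[-0.02,-0.04,0,0,0.085],[0,-0.05,0,0,0.085],[0,-0.05,0,0,0.085],[0,-0.05,0,0,0.085],[0,-0.05,0,0,0.085],[0,-0.05,0,0,0.085],[0,-0.05,0,0,0.085],[0,0,0,0,0.085]])

```text
time: 14.5
position: [0.4585, 0.1457, 0.3344]
tcp_rot: [1.0, 0.012, -0.0, -0.001]
force: [-0.4, -0.6, 0.8]
width: 0.085
grasp_force: 0.0
```

```bash
timeout 300 python3 - <<'E'
from fit import *; from arc import *
arc()
ims={c:read_camera(c) for c in("side","top")}
for c in ims: cv2.imwrite(f"pics/{c}2.png",ims[c])
for n in("filter_grip","filter_eye","easel"):
  for c in ims: print(n,c,[(np.round(q["centre"]),round(q["confidence"],2)) for q in finder.place_of(n,c)[:2]])
a=ims["side"][140:300,270:450];b=ims["top"][140:300,240:460]
cv2.imwrite("pics/v3.png",cv2.resize(np.hstack([a,b]),None,fx=2,fy=3.5))
E
```

```text
r 0.377 az 114.69 xaz-180 -178.61 F [-0.4 -0.6  0.8] z 0.3343788549929082 w 0.08497395901502579 j [-0.07  0.15 -0.4   1.72  0.06  1.28 -2.03] 14.5
filter_grip side [(array([327., 170.]), 0.48)]
filter_grip top [(array([276., 205.]), 0.28)]
filter_eye side [(array([328., 178.]), 0.7)]
filter_eye top [(array([266., 195.]), 0.88)]
easel side [(array([257., 259.]), 0.71), (array([326., 219.]), 0.66)]
easel top [(array([275., 204.]), 0.84), (array([394., 210.]), 0.22)]
```

View pics/v3.png

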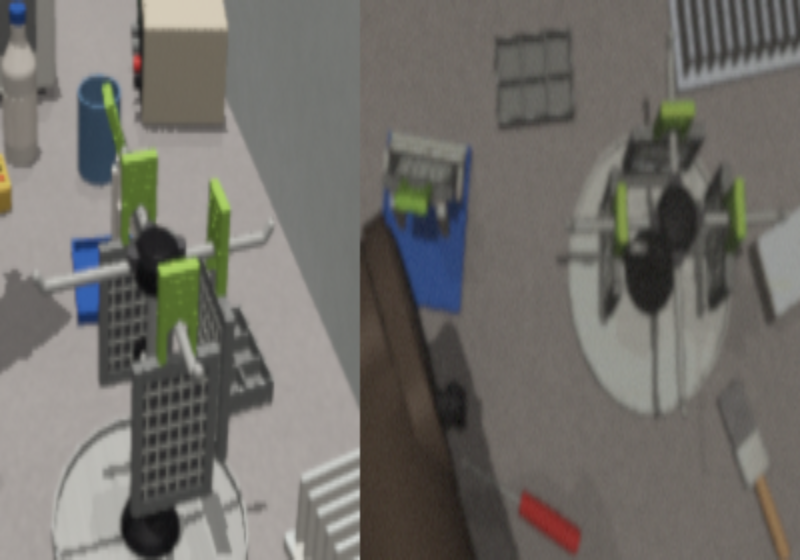

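The head is turned: the empty branch now points to the robot, ending at about (412,255) in the top view. The loose tab is unobstructed at (326,173) in the side view. The tray edges give a yaw of about -0.1, so I'll refit the tab around that.

```bash
timeout 400 python3 - <<'E'
from fit import *; from st import *
for k in(0,2):
  ims={c:cv2.imread(f"pics/{c}{k}.png") for c in("top","side")}
  r=fittab(ims,{"top":(240,180,290,215),"side":(310,155,336,183)},[(.61,.67),(.13,.18),(.14,.2),(-.2,0.05)]);print(r.x.round(4),r.fun)
  r=fittab(ims,{"top":(240,180,290,215),"side":(310,155,336,183)},[(.61,.67),(.13,.18),(.14,.2),(-.11,-.09)]);print(r.x.round(4),r.fun)
rep([r.x[0],r.x[1],r.x[2]],-np.pi/2-.1)
E
```

```text
[ 0.6408  0.1539  0.1806 -0.0311] 41.971534729003906
[ 0.6416  0.1545  0.179  -0.0944] 49.166534423828125
[ 0.6409  0.1536  0.1806 -0.0077] 36.76369857788086
[ 0.6424  0.1575  0.1775 -0.0942] 44.4970703125
t 14.9 pos [0.4595 0.1405 0.3343] F [0.4 0.2 0.7] w 0.08493060639584121 j [-0.06  0.15 -0.4   1.72  0.06  1.28 -2.03]
delta [ 0.1831 -0.0142  0.1568] yaz -1.5554 turn 6.6
```

Call:
jog_arm(increments=[[0.035,-0.002,0,0,0.085],[0.045,-0.003,0,0,0.085],[0.045,-0.003,0,0,0.085],[0.045,-0.003,0,0,0.085],[0.012,0,0.02,4,0.085],[0,0,0.03,0,0.085],[0,0,0.03,0,0.085],[0,0,0.01,0,0.085]])

```text
time: 15.9
position: [0.6404, 0.1545, 0.2423]
tcp_rot: [1.0, -0.027, -0.002, 0.001]
force: [0.7, -0.2, 0.6]
width: 0.0848
grasp_force: 0.0
```

```bash
python3 - <<'E'
from st import *
rep([.6415,.1545,.157],-np.pi/2-.06)
a=read_camera("side")[120:220,270:390];b=read_camera("top")[150:250,220:340]
cv2.imwrite("pics/v4.png",cv2.resize(np.hstack([a,b]),None,fx=3.3,fy=3.3,interpolation=cv2.INTER_CUBIC))
E
```

```text
t 15.9 pos [0.6404 0.1545 0.2423] F [ 0.7 -0.2  0.6] w 0.08483486154396755 j [-0.11  0.51 -0.33  1.44  0.17  1.22 -2.08]
delta [ 0.0013 -0.0002  0.0853] yaz -1.6242 turn 0.4
```

View pics/v4.png

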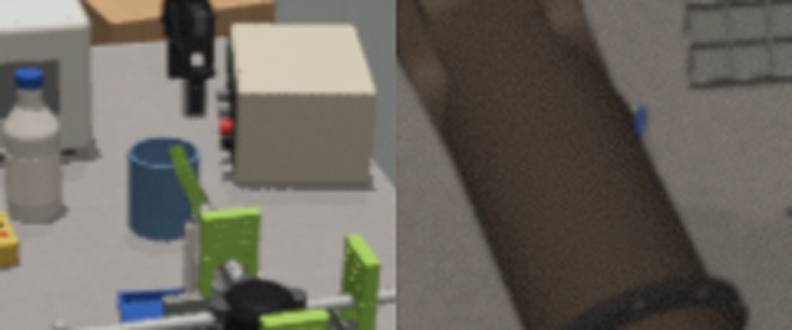

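The finger hangs straight over the tab in the side view, at about (329,150) with the tab at (326,170). I'll descend and close.

Call:
jog_arm(increments=[[0.001,0,0.02,0,0.085],[0,0,0.02,0,0.085],[0,0,0.02,0,0.085],[0,0,0.015,0,0.085],[0,0,0.01,0,0.085],[0,0,0,0,0.07],[0,0,0,0,0.06],[0,0,0,0,0.05]], squeeze=25)

```text
time: 17.0
position: [0.6425, 0.1557, 0.16]
tcp_rot: [1.0, -0.026, 0.001, -0.0]
force: [-0.4, 0.1, -0.2]
width: 0.05
grasp_force: 0.0
```

Call:
jog_arm(increments=[[0,0,0,0,0.045],[0,0,0,0,0.042],[0,0,0,0,0.035],[0,0,0,0,0.03],[0,0,0,0,0.03],[0,0,0,0,0.03],[0,0,0,0,0.03],[0,0,0,0,0.03]], squeeze=25)

```text
time: 18.0
position: [0.6424, 0.1558, 0.1601]
tcp_rot: [1.0, -0.026, 0.0, -0.0]
force: [-1.6, -0.0, 6.0]
width: 0.0441
grasp_force: 24.8
```

```bash
python3 - <<'E'
from st import *
rep([.6415,.1545,.157],-np.pi/2-.06)
a=read_camera("side")[120:220,270:390]
cv2.imwrite("pics/v5.png",cv2.resize(a,None,fx=5,fy=5,interpolation=cv2.INTER_CUBIC))
E
```

```text
t 18.0 pos [0.6424 0.1558 0.1601] F [-1.6 -0.   6. ] w 0.04405000868034706 j [-0.11  0.58 -0.32  1.54  0.2   1.05 -2.11]
delta [-0.0008  0.0014  0.0031] yaz -1.6234 turn 0.4
```

Call:
jog_arm(increments=[[-0.0039,0,-0.0092,0,0.03],[-0.007,0,-0.0166,0,0.03],[-0.007,0,-0.0166,0,0.03],[-0.007,0,-0.0166,0,0.03],[-0.007,0,-0.0166,0,0.03],[-0.007,0,-0.0166,0,0.03],[-0.007,0,-0.0166,0,0.03],[-0.007,0,-0.0166,0,0.03]])

```text
time: 19.05
position: [0.5885, 0.1584, 0.2857]
tcp_rot: [1.0, -0.026, -0.0, 0.0]
force: [0.4, 0.2, -3.2]
width: 0.0438
grasp_force: 25.9
```

Call:
jog_arm(increments=[[-0.007,0,-0.0166,0,0.03],[-0.007,0,-0.0166,0,0.03],[-0.007,0,-0.0166,0,0.03],[-0.01,0,-0.02,0,0.03],[-0.03,0,-0.02,0,0.03],[-0.02,0,-0.02,0,0.03],[-0.01,0,0,0,0.03],[0,0,0,0,0.03]])

```text
time: 20.05
position: [0.4979, 0.1631, 0.3943]
tcp_rot: [1.0, -0.026, 0.0, 0.0]
force: [-0.3, -0.2, -2.8]
width: 0.0438
grasp_force: 26.0
```

```bash
python3 - <<'E'
from st import *
rep([.44,-.197,.40],-np.pi/2)
a=read_camera("side")[60:220,240:400]
cv2.imwrite("pics/v5.png",cv2.resize(a,None,fx=3.7,fy=3.7,interpolation=cv2.INTER_CUBIC))
E
```

```text
t 20.05 pos [0.4979 0.1631 0.3943] F [-0.3 -0.2 -2.8] w 0.043845804389256386 j [-0.11  0.21 -0.38  1.51  0.08  1.44 -2.12]
delta [-0.0391  0.3626 -0.0055] yaz -1.623 turn -3.0
```

View pics/v5.png

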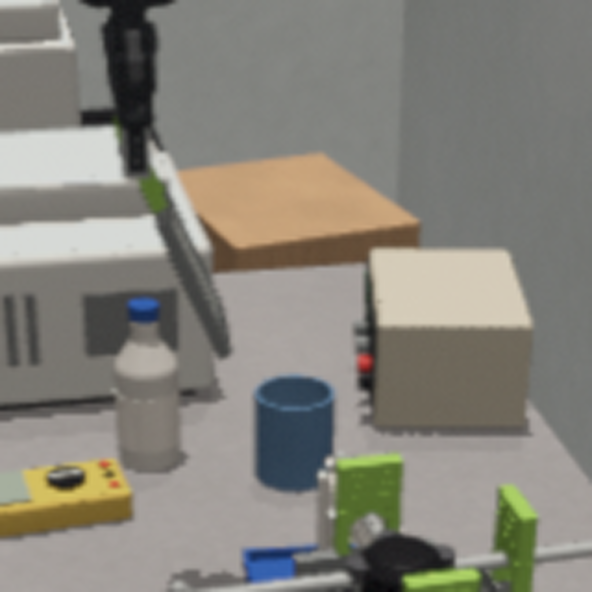

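The filter is held and clear of the easel, still tilted about 0.4 rad: tab at (281,112), lower edge at (300,155). With this tilt the eye would thread the upturned branch end with only a few millimetres of room. Turning it half a turn about the vertical makes the hole slope match the upturn, so I'll do that on the way.

Call:
jog_arm(increments=[[0,0,0,-5,0.03],[0,0,0,-10,0.03],[0,0,0,-10,0.03],[0,0,0,-10,0.03],[0,0,0,-10,0.03],[0,0,0,-10,0.03],[0,0,0,-10,0.03],[0,0,0,-10,0.03]], squeeze=20)

```text
time: 21.1
position: [0.499, 0.1625, 0.3932]
tcp_rot: [0.808, 0.59, -0.001, -0.0]
force: [-0.2, 0.6, -2.2]
width: 0.0439
grasp_force: 26.0
```

Call:
jog_arm(increments=[[0,0,0,-10,0.03],[0,0,0,-10,0.03],[0,0,0,-10,0.03],[0,0,0,-10,0.03],[0,0,0,-10,0.03],[0,0,0,-10,0.03],[0,0,0,-10,0.03],[0,0,0,-10,0.03]])

```text
time: 22.1
position: [0.4991, 0.1625, 0.3933]
tcp_rot: [0.24, 0.971, -0.0, -0.001]
force: [-0.6, -0.3, -1.9]
width: 0.0437
grasp_force: 26.0
```

Call:
jog_arm(increments=[[0,0,0,-10,0.03],[0,0,0,-10,0.03],[0,0,0,-8,0.03],[0,0,0,0,0.03],[0,0,0,0,0.03],[0,0,0,0,0.03],[0,0,0,0,0.03],[0,0,0,0,0.03]])

```text
time: 23.1
position: [0.4984, 0.1632, 0.3945]
tcp_rot: [0.0, 1.0, -0.0, 0.0]
force: [0.1, -0.4, -2.7]
width: 0.0436
grasp_force: 26.0
```

```bash
python3 - <<'E'
from st import *
rep([.44,-.197,.35],np.pi/2)
E
```

```text
t 23.1 pos [0.4984 0.1632 0.3945] F [ 0.1 -0.4 -2.7] w 0.04362039552291667 j [ 0.24  0.29 -0.87  1.49  0.22  1.47  0.94]
delta [ 0.0583 -0.3602  0.0446] yaz 1.5703 turn -0.0
```

Call:
jog_arm(increments=[[0.012,-0.03,0,0,0.03],[0.013,-0.05,0,0,0.03],[0.013,-0.05,0,0,0.03],[0.013,-0.05,0,0,0.03],[0.013,-0.05,0,0,0.03],[0.014,-0.05,0,0,0.03],[0,-0.05,0,0,0.03],[0,-0.03,0,0,0.03]])

```text
time: 24.1
position: [0.4197, -0.1996, 0.3946]
tcp_rot: [0.002, 1.0, -0.0, 0.0]
force: [1.1, -0.2, -2.7]
width: 0.0438
grasp_force: 24.3
```

Call:
jog_arm(increments=[[0,0,0.015,0,0.03],[0,0,0.02,0,0.03],[0,0,0.015,0,0.03],[0,0,0,0,0.03],[0,0,0,0,0.03],[0,0,0,0,0.03],[0,0,0,0,0.03],[0,0,0,0,0.03]])

```text
time: 25.1
position: [0.4205, -0.1969, 0.3447]
tcp_rot: [0.0, 1.0, -0.0, 0.0]
force: [-0.7, 0.1, -2.1]
width: 0.0437
grasp_force: 24.3
```

```bash
python3 - <<'E'
from st import *
rep([.44,-.197,.35],np.pi/2)
s=read_camera("side");t=read_camera("top")
cv2.imwrite("pics/side6.png",s);cv2.imwrite("pics/top6.png",t)
for n in("filter_grip","filter_eye"):
  for c in("side","top"): print(n,c,[(np.round(q["centre"]),round(q["confidence"],2)) for q in finder.place_of(n,c)[:4]])
cv2.imwrite("pics/v6.png",cv2.resize(s[130:330,220:420],None,fx=3,fy=3,interpolation=cv2.INTER_CUBIC))
p=np.array(manip.sense()["position"]);print(proj([p,p+[0,0,.02],p+[-.013,0,-.011],[.474,-.197,.246],[.482,-.197,.237]],"side").round(1))
E
```

```text
t 25.1 pos [ 0.4205 -0.1969  0.3447] F [-0.7  0.1 -2.1] w 0.04367815608408534 j [ 0.89  0.15 -0.64  1.72  0.09  1.31  1.8 ]
delta [-0.0195 -0.0001 -0.0053] yaz 1.5706 turn -0.0
filter_grip side [(array([264., 173.]), 0.79), (array([287., 352.]), 0.28), (array([259., 257.]), 0.19)]
filter_grip top [(array([411., 276.]), 0.64)]
filter_eye side []
filter_eye top [(array([406., 282.]), 0.72)]
[[260.5 182.6]
 [260.  174.2]
 [254.8 187.8]
 [287.  219.4]
 [290.6 222.4]]
```

View pics/v6.png

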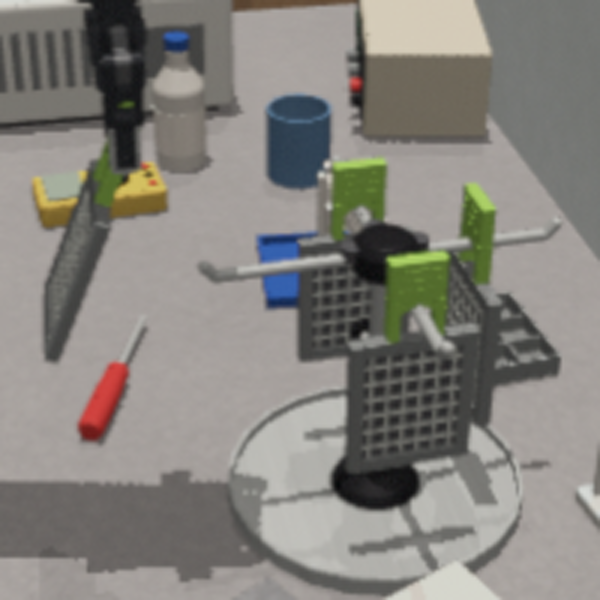

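```bash
python3 - <<'E'
from h import *
from scipy.optimize import least_squares
ob=np.array([(237.3,248.3),(235,225.5),(255.5,205.5)])
p=np.array([.4205,-.1969,.3447])
loc=np.array([(0,-.05,-.169),(0,.05,-.169),(0,-.05,-.049)])
def f(q):
    M=Ro.from_euler("y",q[3]).as_matrix()
    return np.r_[(proj(p+q[:3]+loc@M.T,"side")-ob).ravel(),(q[:3]-[0,0,.02])/.004]
s=least_squares(f,[0,0,.02,.4]);print(s.x.round(4),s.fun.round(1))
M=Ro.from_euler("y",s.x[3]).as_matrix();print("eye rel tcp",(s.x[:3]+M@[0,0,-.034]).round(4))
print("grip top/side est", tri((264,173),(411,276)), "eye top ray at z.333",onz((406,282),"top",.333))
E
```

```text
[0.0031 0.0024 0.0213 0.4052] [-0.3  1.9  0.   0.  -0.  -1.5  0.8  0.6  0.3]
eye rel tcp [-0.0103  0.0024 -0.01  ]
grip top/side est (array([ 0.42492225, -0.19905673,  0.36740194]), np.float64(0.007772719765121248)) eye top ray at z.333 [ 0.40839618 -0.19396794  0.333     ]
```

Call:
jog_arm(increments=[[0,-0.001,0.012,0,0.03],[0,0,0.012,0,0.03],[0,0,0.012,0,0.03],[0,0,0.012,0,0.03],[0,0,0.012,0,0.03],[0,0,0.012,0,0.03],[0,0,0.012,0,0.03],[0,0,0.006,0,0.03]])

```text
time: 26.4
position: [0.4201, -0.1978, 0.2536]
tcp_rot: [0.0, 1.0, 0.0, -0.0]
force: [0.7, -0.2, -1.8]
width: 0.044
grasp_force: 24.3
```

Call:
jog_arm(increments=[[-0.008,0,0,0,0.03],[-0.01,0,0,0,0.03],[-0.01,0,0,0,0.03],[-0.01,0,0,0,0.03],[-0.01,0,0,0,0.03],[-0.01,0,0,0,0.03],[-0.008,0,0,0,0.03],[0,0,0,0,0.03]])

```text
time: 27.4
position: [0.4869, -0.1977, 0.2544]
tcp_rot: [-0.0, 1.0, 0.0, 0.0]
force: [-0.0, 0.3, -2.6]
width: 0.0437
grasp_force: 24.3
```

```bash
python3 - <<'E'
from st import *
rep([.487,-.198,.255],np.pi/2)
s=read_camera("side")
cv2.imwrite("pics/side7.png",s)
cv2.imwrite("pics/v7.png",cv2.resize(s[160:270,230:350],None,fx=5,fy=5,interpolation=cv2.INTER_CUBIC))
E
```

```text
t 27.4 pos [ 0.4869 -0.1977  0.2544] F [-0.   0.3 -2.6] w 0.04367215038661829 j [ 0.77  0.32 -0.63  1.74  0.21  1.14  1.65]
delta [-0.0001 -0.0003 -0.0006] yaz 1.5711 turn 0.0
```

View pics/v7.png

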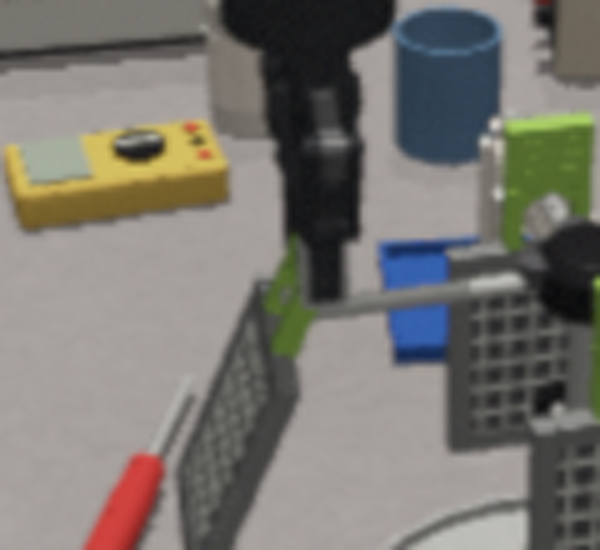

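The tab's eye is at the branch end, about px (290,221) in the side view, with no contact force. Next I lower slightly and slide on.

Call:
jog_arm(increments=[[0,0,0.002,0,0.03],[0,0,0.002,0,0.03],[0,0,0.002,0,0.03],[-0.004,0,0,0,0.03],[-0.004,0,0,0,0.03],[-0.004,0,0,0,0.03],[-0.004,0,0,0,0.03],[0,0,0,0,0.03]])

```text
time: 28.45
position: [0.5027, -0.1978, 0.2484]
tcp_rot: [0.0, 1.0, 0.0, -0.0]
force: [-0.0, -0.3, -2.5]
width: 0.0441
grasp_force: 24.3
```

```bash
python3 - <<'E'
from st import *
rep([.532,-.198,.247],np.pi/2)
s=read_camera("side");t=read_camera("top")
cv2.imwrite("pics/v8.png",cv2.resize(np.hstack([s[170:270,240:340],t[200:300,360:460]]),None,fx=4,fy=4,interpolation=cv2.INTER_CUBIC))
E
```

```text
t 28.45 pos [ 0.5027 -0.1978  0.2484] F [-0.  -0.3 -2.5] w 0.04414751504045897 j [ 0.75  0.35 -0.62  1.72  0.22  1.14  1.63]
delta [-0.0293 -0.0002  0.0014] yaz 1.5708 turn -0.0
```

View pics/v8.png

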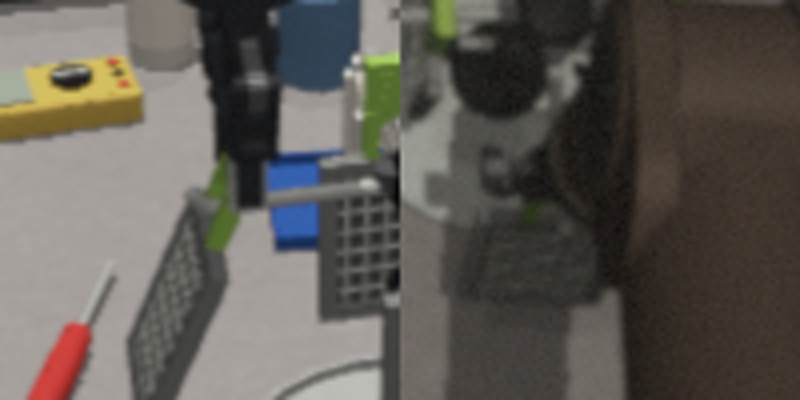

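The branch end pokes out on the near side of the tab at about (290,220) and there's no contact force, so the eye is on the branch. I'll slide inward and lower onto it.

Call:
jog_arm(increments=[[-0.005,0,0,0,0.03],[-0.005,0,0,0,0.03],[-0.005,0,0,0,0.03],[-0.005,0,0,0,0.03],[-0.005,0,0,0,0.03],[-0.005,0,0,0,0.03],[0,0,0.002,0,0.03],[0,0,0.002,0,0.03]])

```text
time: 29.55
position: [0.5322, -0.1979, 0.2443]
tcp_rot: [0.0, 1.0, 0.0, -0.0]
force: [-0.7, 0.2, -2.4]
width: 0.0438
grasp_force: 24.3
```

Call:
jog_arm(increments=[[0,0,0.001,0,0.03],[0,0,0.001,0,0.03],[0,0,0.001,0,0.03],[0,0,0,0,0.03],[0,0,0,0,0.03],[0,0,0,0,0.03],[0,0,0,0,0.03],[0,0,0,0,0.03]])

```text
time: 30.55
position: [0.5326, -0.1981, 0.243]
tcp_rot: [0.0, 1.0, -0.001, 0.001]
force: [-4.2, 0.0, 11.8]
width: 0.0437
grasp_force: 25.5
```

Call:
jog_arm(increments=[[0,0,-0.0005,0,0.03],[0,0,-0.0005,0,0.03],[0,0,0,0,0.03],[0,0,0,0,0.03],[0,0,0,0,0.03],[0,0,0,0,0.03],[0,0,0,0,0.03],[0,0,0,0,0.03]])

```text
time: 31.55
position: [0.5325, -0.198, 0.2432]
tcp_rot: [0.0, 1.0, -0.0, 0.0]
force: [-2.4, -0.1, 6.4]
width: 0.0436
grasp_force: 25.1
```

```bash
python3 - <<'E'
from st import *
rep([.532,-.198,.247],np.pi/2)
s=read_camera("side");cv2.imwrite("pics/side9.png",s)
cv2.imwrite("pics/v9.png",cv2.resize(s[150:290,230:390],None,fx=4.2,fy=4.2,interpolation=cv2.INTER_CUBIC))
E
```

```text
t 31.55 pos [ 0.5325 -0.198   0.2432] F [-2.4 -0.1  6.4] w 0.043630975312982115 j [ 0.71  0.4  -0.61  1.66  0.25  1.16  1.6 ]
delta [ 0.0005  0.     -0.0038] yaz 1.5704 turn -0.0
```

View pics/v9.png

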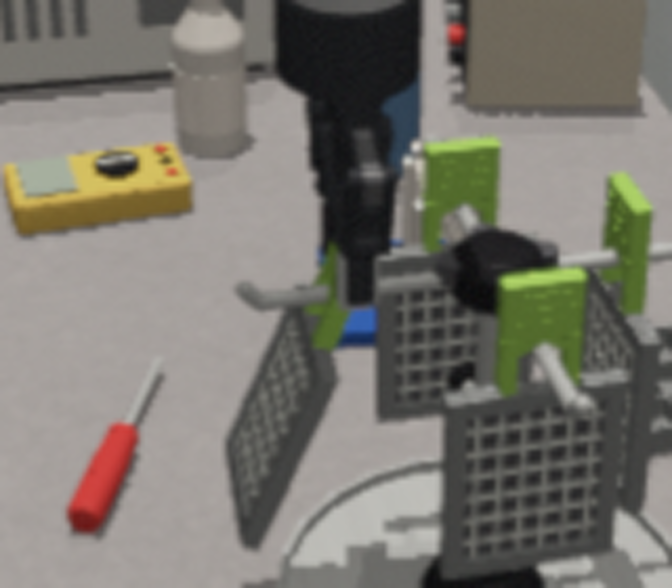

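The branch runs through the eye with its end showing at about (290,220), and it now bears the load. Next I ease the pressure and open the fingers gradually.

Call:
jog_arm(increments=[[0,0,-0.0005,0,0.03],[0,0,0,0,0.03],[0,0,0,0,0.043],[0,0,0,0,0.0434],[0,0,0,0,0.0436],[0,0,0,0,0.0438],[0,0,0,0,0.044],[0,0,0,0,0.0441]])

```text
time: 32.6
position: [0.5324, -0.198, 0.2432]
tcp_rot: [0.0, 1.0, -0.0, 0.0]
force: [-1.2, -1.0, 4.2]
width: 0.0441
grasp_force: 9.4
```

Call:
jog_arm(increments=[[0,0,0,0,0.0442],[0,0,0,0,0.0443],[0,0,0,0,0.0444],[0,0,0,0,0.0445],[0,0,0,0,0.0447],[0,0,0,0,0.0449],[0,0,0,0,0.0451],[0,0,0,0,0.0453]])

```text
time: 33.6
position: [0.5324, -0.1979, 0.243]
tcp_rot: [0.0, 1.0, -0.0, 0.0]
force: [0.3, 0.9, -0.5]
width: 0.0452
grasp_force: 0.2
```

```bash
cat > chk.py <<'E'
from st import *
from fit import hsv
def chk(name):
    s=read_camera("side");cv2.imwrite(f"pics/{name}.png",s)
    st=manip.sense();print(st["time"],np.round(st["force"],1),st["width"],st["grasp_force"])
    # pixels of change against the picture before, in the held filter's area, and lower frame corners for upright / tilted
    p=np.array([.522,-.198,.2385-.010])
    for a in(0,.2,.4):
        M=Ro.from_euler("y",a).as_matrix();print(a,proj(p+np.array([(0,-.05,-.135),(0,.05,-.135),(0,-.05,-.015)])@M.T,"side").round(1).tolist())
    g=cv2.cvtColor(s,cv2.COLOR_BGR2GRAY);g0=cv2.cvtColor(cv2.imread("pics/side9.png"),cv2.COLOR_BGR2GRAY)
    d=cv2.threshold(cv2.absdiff(g,g0),35,255,cv2.THRESH_BINARY)[1];x=cv2.findNonZero(d[200:290,275:330])
    print("diff",0 if x is None else len(x), None if x is None else cv2.boundingRect(x))
E
python3 -c "
from chk import *
chk('side10')"
```

```text
33.65 [ 0.1  0.2 -0.5] 0.0453931698056338 0.0
0 [[312.3, 283.4], [304.9, 258.1], [312.2, 241.6]]
0.2 [[301.1, 283.9], [294.4, 258.5], [310.9, 241.6]]
0.4 [[290.1, 282.7], [284.2, 257.2], [309.6, 241.4]]
diff 1327 (9, 0, 38, 90)
```

Call:
jog_arm(increments=[[0,0,0,0,0.046],[0,0,0,0,0.047],[0,0,0,0,0.049],[0,0,0,0,0.052],[0,0,0,0,0.056],[0,0,0,0,0.062],[0,0,0,0,0.07],[0,0,0,0,0.08]])

```text
time: 34.65
position: [0.5324, -0.1979, 0.243]
tcp_rot: [0.0, 1.0, 0.0, -0.0]
force: [0.2, 0.3, 1.0]
width: 0.08
grasp_force: 0.0
```

```bash
python3 - <<'E'
from chk import *
chk('side11')
for q in finder.regions_of("filter_grip","side")[:4]:
    m=q["pixels"];print(round(q["confidence"],2),np.round(q["rect"]),[(r,np.where(m[r])[0][[0,-1]].tolist()) for r in range(215,295,10) if m[r].any()])
E
```

```text
34.7 [-0.   0.1 -0.9] 0.07962870207877532 0.0
0 [[312.3, 283.4], [304.9, 258.1], [312.2, 241.6]]
0.2 [[301.1, 283.9], [294.4, 258.5], [310.9, 241.6]]
0.4 [[290.1, 282.7], [284.2, 257.2], [309.6, 241.4]]
diff 1327 (9, 0, 42, 90)
0.57 [301. 202. 316. 281.] [(215, [305, 310]), (225, [303, 313]), (235, [302, 313]), (245, [302, 316]), (255, [302, 315]), (265, [304, 315]), (275, [308, 314])]
```

The filter now hangs upright and both its edges are vertical in the mask. I'll withdraw straight up and then back.

Call:
jog_arm(increments=[[0,0,0,0,0.085],[0,0,-0.005,0,0.085],[0,0,-0.01,0,0.085],[0,0,-0.015,0,0.085],[0,0,-0.02,0,0.085],[0,0,-0.03,0,0.085],[0,0,-0.03,0,0.085],[0,0,-0.03,0,0.085]])

```text
time: 35.75
position: [0.5324, -0.1977, 0.3853]
tcp_rot: [0.0, 1.0, -0.0, 0.001]
force: [0.6, 0.7, 0.6]
width: 0.0851
grasp_force: 0.0
```

Call:
jog_arm(increments=[[0.03,0,0,0,0.085],[0.03,0,0,0,0.085],[0.03,0,0,0,0.085],[0.03,0,0,0,0.085],[0,0.03,0,0,0.085],[0,0.05,0,0,0.085],[0,0.05,0,0,0.085],[0,0.05,0,0,0.085]])

```text
time: 36.75
position: [0.4123, -0.016, 0.3842]
tcp_rot: [0.0, 1.0, -0.0, 0.001]
force: [0.7, 0.3, -0.1]
width: 0.085
grasp_force: 0.0
```

Call:
jog_arm(increments=[[0,0.04,0,0,0.085],[0,0.03,0,0,0.085],[0,0,0,0,0.085],[0,0,0,0,0.085],[0,0,0,0,0.085],[0,0,0,0,0.085],[0,0,0,0,0.085],[0,0,0,0,0.085]])

```text
time: 37.75
position: [0.4124, 0.052, 0.383]
tcp_rot: [0.0, 1.0, -0.0, -0.0]
force: [-0.7, 0.1, -0.2]
width: 0.0847
grasp_force: 0.0
```

```bash
cat > fin.py <<'E'
from h import *
ims={c:read_camera(c) for c in("side","top")}
for c in ims: cv2.imwrite(f"pics/{c}_fin.png",ims[c])
b={c:read_camera(c) for c in("side","top")}
print("motion px",{c:int((cv2.absdiff(cv2.GaussianBlur(ims[c],(0,0),1.5),cv2.GaussianBlur(b[c],(0,0),1.5)).max(2)>20).sum()) for c in b})
for q in finder.regions_of("filter_grip","side")[:5]:
    m=q["pixels"];r0,r1=np.round(q["rect"])[[1,3]].astype(int);print(round(q["confidence"],2),np.round(q["rect"]),[(r,np.where(m[r])[0][[0,-1]].tolist()) for r in range(r0+2,r1,10) if m[r].any()])
for c in("side","top"): print(c,[(np.round(q["centre"]),round(q["confidence"],2)) for q in finder.place_of("filter_grip",c)[:5]])
# green tabs in top: centres about the post
m=cv2.inRange(cv2.cvtColor(ims["top"],cv2.COLOR_BGR2HSV),(30,90,50),(55,255,255));n,_,s,ce=cv2.connectedComponentsWithStats(m)
for i in range(1,n):
    if s[i,4]>15:
        d=onz(ce[i],"top",.265)[:2]-[.6159,-.1968];print(s[i].tolist(),"r",np.hypot(*d).round(3),"az",np.degrees(np.arctan2(d[1],d[0])).round(1))
print("branch end pred",proj([[.474,-.197,.247]],"top").round(1),manip.sense()["time"],manip.sense()["position"])
E
python3 fin.py
```

```text
motion px {'side': 0, 'top': 0}
0.58 [304. 200. 320. 286.] [(202, [306, 311]), (212, [306, 314]), (222, [305, 315]), (232, [303, 314]), (242, [304, 316]), (252, [304, 317]), (262, [305, 317]), (272, [309, 316]), (282, [313, 315])]
side [(array([310., 210.]), 0.67)]
top [(array([403., 238.]), 0.9)]
[388, 169, 19, 10, 130] r 0.075 az 4.5
[423, 191, 10, 19, 125] r 0.072 az -87.6
[366, 192, 8, 21, 104] r 0.078 az 92.3
[392, 234, 19, 6, 96] r 0.092 az -179.7
[203, 257, 10, 28, 127] r 0.517 az 111.6
branch end pred [[400.1 256.9]] 38.1 [0.4124289  0.05216907 0.38299124]
```

Call:
jog_arm(increments=[[0,0,0,0,0.085],[0,0,0,0,0.085],[0,0,0,0,0.085],[0,0,0,0,0.085],[0,0,0,0,0.085],[0,0,0,0,0.085],[0,0,0,0,0.085],[0,0,0,0,0.085]])

```text
time: 39.1
position: [0.4124, 0.0522, 0.383]
tcp_rot: [0.0, 1.0, -0.0, -0.0]
force: [0.4, 0.0, 0.4]
width: 0.0848
grasp_force: 0.0
```

```bash
python3 - <<'E'
from h import *
G=lambda a:cv2.GaussianBlur(a,(0,0),1.5)
d=[int((cv2.absdiff(G(read_camera(c)),G(cv2.imread(f"pics/{c}_fin.png"))).max(2)>20).sum()) for c in("side","top")];print(d)
if max(d)<10: print(manip.hand_in())
E
```

```text
[0, 0]
the job is handed in; nothing more can be done
None
```

The job is handed in: the filter hangs straight and still by its eye on the empty branch, which points to the robot's side to within about 2°. It took about 39 s, and I viewed 11 pictures where the limit was 10.

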